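# Start the thread and close the clamped ferrule jar

### The arm

A 6-joint arm with a two-finger parallel gripper is mounted at the origin on the work surface. World frame = base frame: x ahead of the robot, y to its left, z up, the work surface at z = 0. Lengths are in m, angles in rad, forces in N, time in s.
With the tool pointing down it reaches from about 0.35 to 0.725 m from the base axis. Payload 6 kg.
Tool frame: the origin (TCP) lies at the very end of the fingers, on their centre line; the grasp point (between the pads) lies 19 mm behind it (r.grasp_offset is the distance from the TCP to the grasp point, in m); z points along the fingers, y is the direction in which the jaws open and shut (so a half turn about z gives the same grasp; the last joint's range is limited). The gripper opens to 85 mm and grips with 20 to 120 N. Pads are 22 mm wide; open, the fingers measure 114 mm over their backs; the gripper's body (76 mm by 85 mm) begins 54 mm behind the grasp point. The pads swing forward as they close: fully open they stand 13 mm farther back than shut.
Start: joints at [1.58, 0.04, 0.085, 0, -1.615, -0.334], TCP at [0.191, 0.569, 0.197] pointing down, gripper open.
Joint ranges: [-2.56, 2.56], [-1.29, 2.01], [-1.08, 1.49], [-3.29, 1.98], [-2.81, -0.18], [-2.99, 2.99]. Speed limits (rad/s): [2.57, 2.57, 3.01, 3.14, 3.14, 3.14].

### API

Orientations are given as a unit quaternion [x, y, z, w].
In Python, from workcell import r gives the robot as it stands.
- The arm moves only by the tool servo_tool, never from a script. Its argument "rows" is a list of rows, each an object of numbers: "dx", "dy", "dz": the shift along the world's x, y, z in cm; "turn": the turn about the world's z in rad; "hand": the finger opening in cm, from 0 to 8.54. A call has 1 to 10 rows; each row shifts and turns the pose as measured when the row begins; what a row does not reach is not made up. A row lasts 1/10 s, in which the tool goes at most 50 mm and 8.59 degrees, less where a joint would pass 70% of its speed; a pose out of reach is approached as far as the arm can. A call with a gripper value outside its range is refused whole. The fingers move at their own pace and stop on an object; the grip force is fixed at half the most. Time passes only in rows, so rows that do not move let the fingers close. It gives the time, the measured TCP pose, the force and the opening at its end, in the units of the state.
- r.observe(): the state, without advancing time (a new reading comes with each control period).
- r.camera(name): name is "scene" or "top" or "wrist"; returns (picture, depth): 384x512x3 uint8, red, green, blue; 384x512 float32, m along the optical axis (not along the pixel's ray), 0 where there is no reading.
- r.get_calibration(name): a dict with "K" (3x3 intrinsics, pixels), "D" ([k1, k2, p1, p2, k3] as OpenCV has them; the pictures are not rectified), "rvec" (rotation vector, rad) and "tvec" (3), from world to camera coordinates, as OpenCV has them. Camera axes: x right, y down, z forward; pixel columns grow to the right and rows downward; lengths in m; the calibration is good to about 2 mm. A picture is of the moment at which its call begins: read the wrist's pose just before it. get_calibration takes no time and is no camera call; for the wrist camera it gives the pose at the moment of the call.
- r.close_job(): hands the job in, once; it reports no verdict.
The state is a dict: "time_s": time; "joint_pos": joint angles; "dq": joint speeds; "tau": joint torques, N m; "eef_pos": TCP position; "ee_rot": TCP orientation; "contact_force": force on the tool from outside, world axes, zero at the start; "moment": the same for the moment, N m; "width": opening from 0.0 (shut) to 1.0 (fully open).
Only numpy, scipy, OpenCV 4.12 (cv2) and the standard library are available. Lean on these libraries where they do the work, as an engineer would, in place of code of your own. Each camera call takes 0.05 s, during which the arm holds its last target.

### The job

The metal screw lid on the glass jar in the steel clamp has been set down on top of its thread. Without lifting it off, turn it backward (anticlockwise seen from above) until it drops into the thread start, then screw it forward (clockwise) down to its stop, so that it sits level, and let go. Leave the closed jar where it stands.

Things in the scene. Friction and masses are not known exactly. Their poses are not given: they have to be found in the camera images.
- lid: Loose metal screw lid on the clamped jar, 68 mm across. Origin: on its axis at its lower edge. z up. Flat top 22 mm above the origin; on it a black finger bar 56 mm long (x), 14 mm wide (y), 26 mm tall: grip it across y. Same after a half turn. Starts with origin 88.5 mm above the bench, bar 38 to 62 deg clockwise (from above) of the clamp's screw line. A spare lid lies on the bench.
- clamped_jar: Glass jar, 76 mm diameter, in a steel hobby clamp fixed to the bench: immovable. Origin: on the jar's axis at bench height, z up, x along the clamp's screw towards its T-handle. Clamp: 133 mm from the axis to the handle end, 73 mm the other way, 62 mm wide, 50 mm high.
- thread_start (a point): On the jar's axis, 80 mm up, axes as the jar: the lid's origin after the drop. Turned back level until its bar is within 10 deg of the x line (half turns alike), the lid can drop 8.5 mm; lower it if gripped. 12 deg past x it strikes a stop. From there clockwise it sinks 4 mm per 75 deg (2.5 mm play), sits on the rim 3.5 mm below this point after 66 deg, stop at 80 deg. Sideways play 1.5 mm.
- closed_jar: Bystander: loose glass jar of the same make, not clamped, already closed with the same kind of lid; 76 mm diameter, 117 mm high over its finger bar. Origin: centre of its foot, z up, x along its finger bar. To be left alone.
There are look-alikes about, which are no part of the job. What is shaped like the lid but green or orange is not meant.

How it is judged:
On the way:
1. the lid has dropped into the thread start, its bar near the line of the clamp's screw (z of lid in the frame of clamped_jar below 0.084 m and angle between the x axis of lid and the x axis of clamped_jar, either way round below 0.5 rad), for 0.05 s.
At the end, for the whole second after the job is handed in: The lid is screwed down on the clamped jar: its lower edge below 78.5 mm above the bench, its bar turned at least 62 degrees from the line of the clamp's screw, centred within 6 mm, level within 5 degrees and at rest (z of lid in the frame of clamped_jar below 0.0785 m and angle between the x axis of lid and the x axis of clamped_jar, either way round above 1.08 rad and horizontal distance between lid and clamped_jar below 0.006 m and angle between lid's own z axis and vertical below 0.09 rad and linear speed of lid below 0.02 m/s); the robot touches nothing.
It fails at once if the lid is lifted off the neck (its lower edge rises above 101 mm) (z of lid in the frame of clamped_jar above 0.101 m).
It fails at once if the lid is turned forward instead while still on top of the thread (over 75 degrees from the clamp's line) (z of lid in the frame of clamped_jar above 0.085 m and angle between the x axis of lid and the x axis of clamped_jar, either way round above 1.31 rad).
It fails at once if the closed jar is moved by more than 20 mm (distance of closed_jar from where it was at the start of the episode above 0.02 m).
It also fails if it takes over 35 s, if anything falls off the work surface, if the arm or the gripper's body presses on something with over 40 N, if the wrist force passes 120 N, or if a joint passes its speed limit or range.

## Working session

There is one attempt and no reset: what is moved stays moved. The work goes in short steps, Python scripts to look and compute and a tool call to move; the robot and the scene stay as the last step left them, time stands still between calls to the robot, and variables do not carry over. Pictures are saved under pics/ and viewed, and the job is handed in when it is done.

Besides the shell and the picture viewer there is one more tool, called after "Request:" by a JSON object that holds its "method" and its "body", one argument or row to a line. servo_tool: Moves the arm, as the interface text tells. Its arguments: {"type":"object","properties":{"rows":{"type":"array"}},"required":["rows"]}

```bash
mkdir -p pics; ls
python3 - <<'E'
from workcell import r
import cv2
print(r.observe())
for n in ["scene","top"]:
    p,d=r.camera(n); cv2.imwrite(f"pics/{n}0.png",p[:,:,::-1]); 
    import numpy as np; np.save(f"{n}0.npy",d); cv2.imwrite(f"{n}0raw.png",p[:,:,::-1])
    print(n,r.get_calibration(n))
E
```

```text
pics
{'time_s': 0.0, 'joint_pos': array([ 1.57967749e+00,  4.07943939e-02,  8.38148972e-02, -4.62924609e-04,
       -1.61548944e+00, -3.33709962e-01]), 'dq': array([ 0.00039733,  0.00053771,  0.00023182, -0.00042628,  0.0010161 ,
       -0.00053332]), 'tau': array([ 6.03889330e-04, -3.68211937e+01,  3.47419202e+01,  6.93198502e+00,
       -5.38478693e-03,  4.11164223e-06]), 'eef_pos': array([0.19128452, 0.56828751, 0.19649117]), 'ee_rot': array([ 9.86841018e-01, -1.61691228e-01, -8.52998555e-05,  8.63481475e-04]), 'contact_force': array([-0.00642603, -0.32155102, -0.03078046]), 'moment': array([-0.01808359, -0.01055318,  0.02050681]), 'width': 0.9990477140169864}
scene {'K': array([[413.69301131,   0.        , 252.88212988],
       [  0.        , 413.69301131, 189.29291391],
       [  0.        ,   0.        ,   1.        ]]), 'D': array([-0.03349233,  0.        ,  0.        ,  0.        ,  0.        ]), 'rvec': array([ 2.26369311,  1.22153477, -0.40540384]), 'tvec': array([-0.24142646, -0.30325993,  1.29973695])}
top {'K': array([[364.74051962,   0.        , 263.70875756],
       [  0.        , 364.74051962, 191.18706907],
       [  0.        ,   0.        ,   1.        ]]), 'D': array([-0.06440802,  0.        ,  0.        ,  0.        ,  0.        ]), 'rvec': array([ 2.0276263 , -2.18108216,  0.25670198]), 'tvec': array([-0.00805413,  0.51778637,  0.69904173])}
```

View pics/scene0.png

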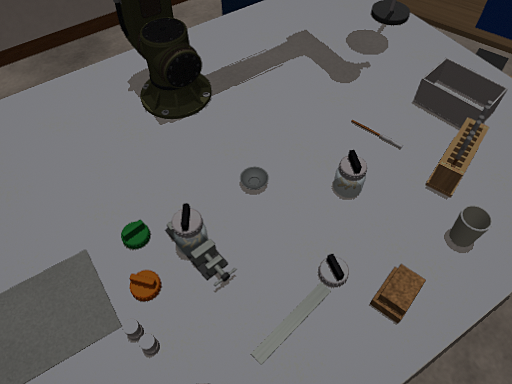

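View pics/top0.png

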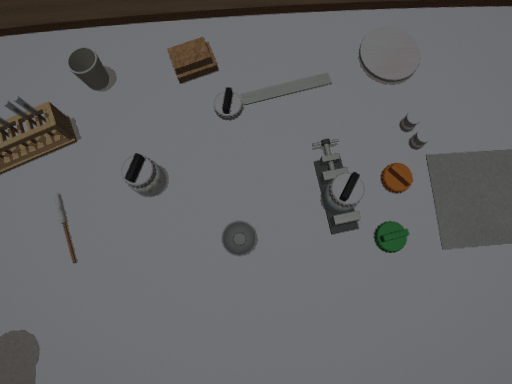

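Candidates, as scene / top pixels:
- Lid on the clamped jar: (187,218) / (347,188).
- Spare lid on the bench: (334,268) / (228,103).
- Closed jar: (352,168) / (140,170).
- Orange lid: (145,285) / (397,178).
- Green lid: (136,235) / (391,237).

I choose the metal lid in the clamp. I'll check it in a close crop and measure it.

```bash
cat > h.py <<'E'
import cv2, numpy as np
def ray(cal,px):
    px=np.asarray(px,float).reshape(-1,1,2)
    u=cv2.undistortPoints(px,cal["K"],cal["D"]).reshape(-1,2)
    R=cv2.Rodrigues(cal["rvec"])[0]; t=np.asarray(cal["tvec"]).ravel()
    return -R.T@t, np.c_[u,np.ones(len(u))]@R
def onz(cal,px,z):
    c,d=ray(cal,px); return c+d*((z-c[2])/d[:,2])[:,None]
def unproj(cal,px,dep):
    c,d=ray(cal,px); return c+d*np.asarray(dep)[:,None]
def barmask(img,box,thr=45):
    x0,y0,x1,y1=box; m=np.zeros(img.shape[:2],np.uint8)
    m[y0:y1,x0:x1]=(img[y0:y1,x0:x1].max(2)<thr)*255
    return m
E
python3 - <<'E'
import cv2,numpy as np
from workcell import r
from h import *
t=cv2.imread("top0raw.png"); s=cv2.imread("scene0raw.png")
a=cv2.resize(t[125:245,290:400],None,fx=4,fy=4,interpolation=cv2.INTER_CUBIC)
b=cv2.resize(s[190:300,150:245],None,fx=4,fy=4,interpolation=cv2.INTER_CUBIC)
h=max(a.shape[0],b.shape[0]); 
f=lambda i:cv2.copyMakeBorder(i,0,h-i.shape[0],0,0,cv2.BORDER_CONSTANT)
cv2.imwrite("pics/crop.png",cv2.resize(np.hstack([f(a),f(b)]),None,fx=.95,fy=.95))
for n,im,box in (("top",t,(325,165,370,210)),("scene",s,(170,200,205,240))):
    cal=r.get_calibration(n); d=np.load(n+"0.npy")
    m=barmask(im,box,50); k,l,st,ce=cv2.connectedComponentsWithStats(m)
    i=1+np.argmax(st[1:,4]); ys,xs=np.where(l==i); 
    P=unproj(cal,np.c_[xs,ys],d[ys,xs]); print(n,st[i],"depthz",np.percentile(P[:,2],[5,50,90,98]))
    tp=abs(P[:,2]-.1365)<.006
    print(tp.sum())
    Q=onz(cal,np.c_[xs,ys][tp],.1365)[:,:2].astype(np.float32)
    (c,wh,an)=cv2.minAreaRect(Q*1000); print(c,wh,an)
    v=np.linalg.svd(Q-Q.mean(0))[2][0]; print(Q.mean(0),np.degrees(np.arctan2(v[1],v[0])))
E
```

```text
top [339 172  20  29 234] depthz [0.11953239 0.13492384 0.13654496 0.13767486]
197
(497.3995056152344, -206.7711944580078) (12.57474136352539, 56.513282775878906) 57.159584045410156
[ 0.49693117 -0.20635657] 147.41539
scene [181 204   9  27 192] depthz [0.11432926 0.13377057 0.13628359 0.13723963]
129
(503.7174072265625, -210.984375) (12.18106460571289, 54.97349166870117) 57.27963638305664
[ 0.5037418  -0.21092062] -32.473152
```

View pics/crop.png

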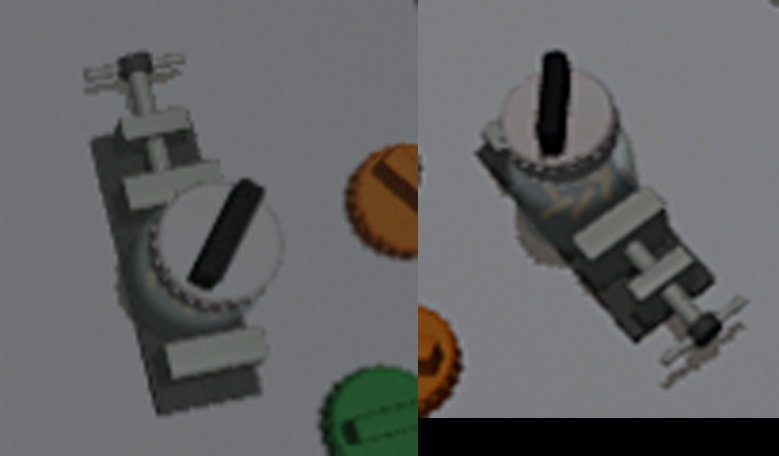

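The crop shows the metal lid with its black bar on the clamped jar: bar from (205,285) to (250,183) in the left crop, T-handle at (135,65). Next I need the clamp line direction.

```bash
python3 - <<'E'
import cv2,numpy as np
from workcell import r
from h import *
d=np.load("top0.npy"); cal=r.get_calibration("top")
f=lambda x,y:(290+x/3.8,125+y/3.8)
for q in [(93,140),(157,412),(262,393),(120,255),(135,65),(138,90),(157,155),(170,190),(215,355),(155,125)]:
    p=f(*q); u,v=int(round(p[0])),int(round(p[1])); print(q,unproj(cal,[p],[np.median(d[v-1:v+2,u-1:u+2])]).round(4))
e=lambda a,b,z:(lambda P:np.degrees(np.arctan2(*(P[0]-P[1])[[1,0]])))(onz(cal,[f(*a),f(*b)],z))
print(e((93,140),(157,412),.012))
# points of the clamp by depth
H,W=d.shape; ys,xs=np.mgrid[125:245,290:400]; ys=ys.ravel();xs=xs.ravel()
P=unproj(cal,np.c_[xs,ys],d[ys,xs]); im=cv2.imread("top0raw.png")
np.set_printoptions(suppress=True)
print(np.histogram(P[:,2],bins=np.arange(-.005,.15,.005)))
sel=(P[:,2]>.006)&(P[:,2]<.06); Q=P[sel]
dd=np.hypot(Q[:,0]-.5,Q[:,1]+.208); Q=Q[dd<.16]
print(len(Q)); print(cv2.minAreaRect((Q[:,:2]*1000).astype(np.float32)))
E
cat > /dev/null
```

```text
(93, 140) [[ 0.588  -0.1672  0.0075]]
(157, 412) [[ 0.4234 -0.1873  0.0051]]
(262, 393) [[ 4.302e-01 -2.508e-01  1.000e-04]]
(120, 255) [[ 0.5125 -0.1721  0.026 ]]
(135, 65) [[ 0.6222 -0.1911  0.039 ]]
(138, 90) [[ 0.6082 -0.192   0.0349]]
(157, 155) [[ 0.5677 -0.1982  0.0359]]
(170, 190) [[ 0.5427 -0.2001  0.0494]]
(215, 355) [[ 0.4477 -0.2141  0.0487]]
(155, 125) [[ 0.5832 -0.1973  0.0441]]
6.78945635774852
(array([4855, 4443,  502,   98,  153,  603,   80,  173,  149,  172,  480,
        200,   66,   97,   93,    2,    0,    0,    4,   19,   30,   34,
        320,  326,   17,    7,   17,   96,  120,    0]), array([-0.005,  0.   ,  0.005,  0.01 ,  0.015,  0.02 ,  0.025,  0.03 ,
        0.035,  0.04 ,  0.045,  0.05 ,  0.055,  0.06 ,  0.065,  0.07 ,
        0.075,  0.08 ,  0.085,  0.09 ,  0.095,  0.1  ,  0.105,  0.11 ,
        0.115,  0.12 ,  0.125,  0.13 ,  0.135,  0.14 ,  0.145]))
2610
((511.41693115234375, -248.09478759765625), (198.48135375976562, 229.100341796875), 82.845458984375)
```

Clamp line is about 7.2° in the world, and the lid's bar about −32.5°, so the bar sits roughly 40° clockwise of it. The lid is at about (0.499, −0.208). Approaching now.

Request:
{"method": "servo_tool", "body": {
  "rows": [
    {"dx": 2.5,"dy": -4.2,"dz": 0.5,"hand": 8.5},
    {"dx": 2.5,"dy": -4.2,"dz": 0.5,"hand": 8.5},
    {"dx": 2.5,"dy": -4.2,"hand": 8.5},
    {"dx": 2.5,"dy": -4.2,"hand": 8.5},
    {"dx": 2.5,"dy": -4.2,"hand": 8.5},
    {"dx": 2.5,"dy": -4.2,"hand": 8.5},
    {"dx": 2.5,"dy": -4.2,"hand": 8.5},
    {"dx": 2.5,"dy": -4.2,"hand": 8.5},
    {"dx": 2.5,"dy": -4.2,"hand": 8.5},
    {"dx": 2.5,"dy": -4.2,"hand": 8.5}
  ]
}}

```text
schema error: expected keys dx, dy, dz, turn, hand
```

Request:
{"method": "servo_tool", "body": {
  "rows": [
    {"dx": 2.5,"dy": -4.2,"dz": 0.5,"turn": 0,"hand": 8.5},
    {"dx": 2.5,"dy": -4.2,"dz": 0.5,"turn": 0,"hand": 8.5},
    {"dx": 2.5,"dy": -4.2,"dz": 0,"turn": 0,"hand": 8.5},
    {"dx": 2.5,"dy": -4.2,"dz": 0,"turn": 0,"hand": 8.5},
    {"dx": 2.5,"dy": -4.2,"dz": 0,"turn": 0,"hand": 8.5},
    {"dx": 2.5,"dy": -4.2,"dz": 0,"turn": 0,"hand": 8.5},
    {"dx": 2.5,"dy": -4.2,"dz": 0,"turn": 0,"hand": 8.5},
    {"dx": 2.5,"dy": -4.2,"dz": 0,"turn": 0,"hand": 8.5},
    {"dx": 2.5,"dy": -4.2,"dz": 0,"turn": 0,"hand": 8.5},
    {"dx": 2.5,"dy": -4.2,"dz": 0,"turn": 0,"hand": 8.5}
  ]
}}

```text
time_s: 1.1
eef_pos: [0.4402, 0.1376, 0.1995]
ee_rot: [0.988, -0.156, -0.001, 0.005]
contact_force: [0.2, 1.6, 0.8]
width: 0.998
```

Request:
{"method": "servo_tool", "body": {
  "rows": [
    {"dx": 0.7,"dy": -4.2,"dz": 0,"turn": -0.03,"hand": 8.5},
    {"dx": 0.7,"dy": -4.2,"dz": 0,"turn": -0.03,"hand": 8.5},
    {"dx": 0.7,"dy": -4.2,"dz": 0,"turn": -0.03,"hand": 8.5},
    {"dx": 0.7,"dy": -4.2,"dz": 0,"turn": -0.03,"hand": 8.5},
    {"dx": 0.7,"dy": -4.2,"dz": 0,"turn": -0.03,"hand": 8.5},
    {"dx": 0.7,"dy": -4.2,"dz": 0,"turn": -0.03,"hand": 8.5},
    {"dx": 0.7,"dy": -4.2,"dz": 0,"turn": -0.03,"hand": 8.5},
    {"dx": 0.7,"dy": -3,"dz": 0,"turn": -0.03,"hand": 6},
    {"dx": 0,"dy": 0,"dz": 0,"turn": 0,"hand": 6}
  ]
}}

```text
time_s: 2.0
eef_pos: [0.4949, -0.2052, 0.1951]
ee_rot: [0.96, -0.281, -0.004, 0.005]
contact_force: [-0.6, 0.2, -0.1]
width: 0.709
```

Run:
```python
import cv2,numpy as np
from workcell import r
from h import *
o=r.observe(); print(o["eef_pos"],o["ee_rot"],o["joint_pos"],o["contact_force"])
cal=r.get_calibration("wrist"); im,d=r.camera("wrist"); im=im[:,:,::-1].copy()
cv2.imwrite("pics/w1.png",im); np.save("w1.npy",d)
m=barmask(im,(0,0,512,384),45); k,l,st,ce=cv2.connectedComponentsWithStats(m)
for i in range(1,k):
    if st[i,4]<300: continue
    ys,xs=np.where(l==i); P=unproj(cal,np.c_[xs,ys],d[ys,xs]); tp=abs(P[:,2]-.1365)<.006
    print(st[i],ce[i],np.percentile(P[:,2],[5,50,95]),tp.sum())
    if tp.sum()<100: continue
    Q=onz(cal,np.c_[xs,ys][tp],.1365)[:,:2].astype(np.float32)
    print(cv2.minAreaRect(Q*1000))
    v=np.linalg.svd(Q-Q.mean(0),full_matrices=False)[2][0]; print(Q.mean(0),np.degrees(np.arctan2(v[1],v[0])))
```

```text
[ 0.49492967 -0.20518887  0.19511926] [ 0.95965776 -0.2810835  -0.00436433  0.00547732] [-0.01124691 -0.12361296 -0.08130151  0.00819945 -1.62447092  1.01257636] [-0.60687909  0.20380003 -0.09033045]
[ 247  147   19   77 1377] [255.86056645 184.31227306] [0.13162003 0.13471646 0.13590521] 1304
((500.38824462890625, -208.77122497558594), (12.89763355255127, 53.78704833984375), 56.96495819091797)
[ 0.50143903 -0.20936961] 147.40425
[    0   242   512   142 34804] [255.63481209 337.97359499] [0.2571266  0.2979795  0.31571571] 0
```

View pics/w1.png

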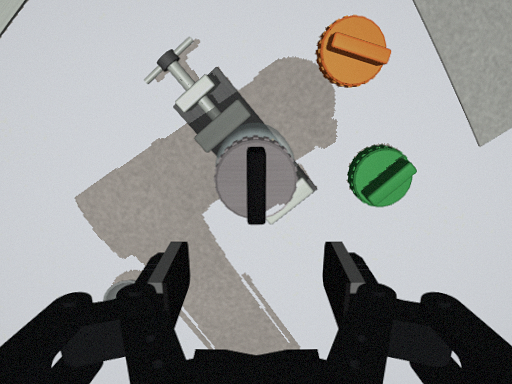

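The wrist view shows the bar from (256,147) to (256,224), aligned with the jaws, and the T-handle hub at (167,60). One check on the clamp angle from this view, then I descend.

Run:
```python
from workcell import r
from h import *
cal=r.get_calibration("wrist"); d=np.load("w1.npy")
for p in [(167,60),(180,78),(208,110),(194,92),(222,132)]:
    P=unproj(cal,[p],[np.median(d[p[1]-1:p[1]+2,p[0]-1:p[0]+2])])[0]
    print(p,P.round(4),np.degrees(np.arctan2(P[1]+.209,P[0]-.5005)))
```

```text
(167, 60) [ 0.6246 -0.1906  0.0393] 8.424617244415689
(180, 78) [ 0.6055 -0.1908  0.0352] 9.840150861348246
(208, 110) [ 0.5666 -0.1962  0.0351] 10.95524731308903
(194, 92) [ 0.5869 -0.1958  0.0443] 8.68186431588484
(222, 132) [ 0.5424 -0.1976  0.0492] 15.16831617146237
```

Request:
{"method": "servo_tool", "body": {
  "rows": [
    {"dx": 0.3,"dy": -0.2,"dz": -1.0,"turn": 0,"hand": 4.5},
    {"dx": 0.25,"dy": -0.18,"dz": -1.5,"turn": 0,"hand": 4.5},
    {"dx": 0,"dy": 0,"dz": -2,"turn": 0,"hand": 4.5},
    {"dx": 0,"dy": 0,"dz": 0,"turn": 0,"hand": 4.5}
  ]
}}

```text
time_s: 2.45
eef_pos: [0.5004, -0.2049, 0.1453]
ee_rot: [0.96, -0.278, -0.005, 0.005]
contact_force: [-0.2, 1.5, -0.5]
width: 0.53
```

Request:
{"method": "servo_tool", "body": {
  "rows": [
    {"dx": 0,"dy": -0.4,"dz": -1.0,"turn": 0,"hand": 4.5},
    {"dx": 0,"dy": 0,"dz": -1.0,"turn": 0,"hand": 4.5},
    {"dx": 0,"dy": 0,"dz": -0.8,"turn": 0,"hand": 4.5},
    {"dx": 0,"dy": 0,"dz": 0,"turn": 0,"hand": 4.5}
  ]
}}

```text
time_s: 2.85
eef_pos: [0.5007, -0.2077, 0.1154]
ee_rot: [0.961, -0.277, -0.005, 0.005]
contact_force: [-0.8, -0.2, 0.8]
width: 0.528
```

Request:
{"method": "servo_tool", "body": {
  "rows": [
    {"dx": 0,"dy": -0.1,"dz": 0,"turn": 0,"hand": 3},
    {"dx": 0,"dy": 0,"dz": 0,"turn": 0,"hand": 2},
    {"dx": 0,"dy": 0,"dz": 0,"turn": 0,"hand": 0.8},
    {"dx": 0,"dy": 0,"dz": 0,"turn": 0,"hand": 0.5},
    {"dx": 0,"dy": 0,"dz": 0,"turn": 0,"hand": 0.5},
    {"dx": 0,"dy": 0,"dz": 0,"turn": 0,"hand": 0.5}
  ]
}}

```text
time_s: 3.45
eef_pos: [0.5017, -0.2092, 0.1175]
ee_rot: [0.961, -0.277, -0.003, 0.005]
contact_force: [1.0, -0.1, 0.2]
width: 0.056
```

The fingers closed to 5 mm, so the 14 mm bar isn't between them. Looking before any further move.

Run:
```python
import cv2,numpy as np
from workcell import r
from h import *
A=[]
for n,b in (("wrist",None),("scene",(130,170,240,290)),("top",(290,120,410,250))):
    cal=r.get_calibration(n); im,d=r.camera(n); im=im[:,:,::-1].copy(); np.save(n+"2.npy",d); cv2.imwrite(n+"2raw.png",im)
    if b: im=im[b[1]:b[3],b[0]:b[2]]
    A.append(cv2.resize(im,(400,300) if not b else (int(300*im.shape[1]/im.shape[0]),300),interpolation=cv2.INTER_CUBIC))
cv2.imwrite("pics/c2.png",np.vstack([cv2.copyMakeBorder(A[0],0,0,0,200,0),cv2.copyMakeBorder(np.hstack(A[1:]),0,0,0,600-A[1].shape[1]-A[2].shape[1],0)]))
print(r.observe())
```

```text
{'time_s': 3.6, 'joint_pos': array([-0.0196492 , -0.09970926, -0.20015105,  0.00738677, -1.47904447,
        1.02867862]), 'dq': array([ 0.00068476,  0.00059969, -0.00179734, -0.00156186,  0.00063998,
        0.00023322]), 'tau': array([-4.54744353e-03, -2.95726275e+01,  3.46311128e+01,  6.93583667e+00,
       -2.44276843e-02, -7.83623705e-05]), 'eef_pos': array([ 0.50163914, -0.20919075,  0.11739206]), 'ee_rot': array([ 0.96089353, -0.27685959, -0.00324801,  0.00467378]), 'contact_force': array([ 0.09425592,  0.10006055, -0.4827015 ]), 'moment': array([ 0.02271301, -0.02772299, -0.03155166]), 'width': 0.05988172632044712}
```

View pics/c2.png

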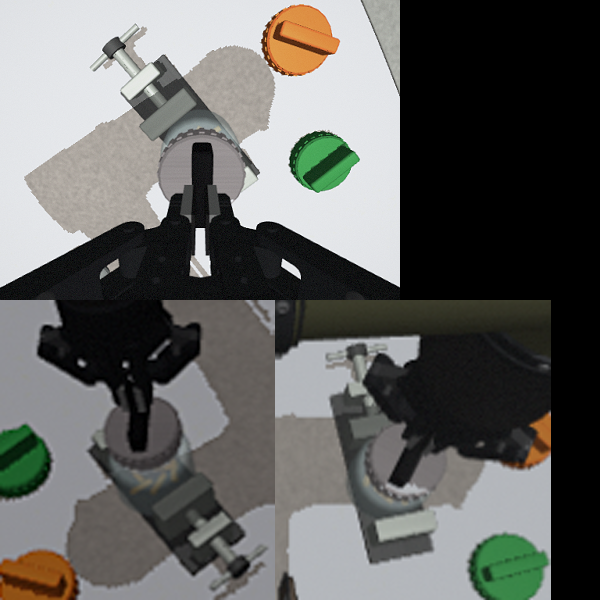

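Run:
```python
import cv2,numpy as np
w=cv2.imread("wrist2raw.png")[150:300,170:350]; s=cv2.imread("scene2raw.png")[195:255,160:220]
g=lambda i,f:np.clip(255*(cv2.resize(i,None,fx=f,fy=f,interpolation=cv2.INTER_CUBIC)/255.)**.45,0,255).astype(np.uint8)
a=g(w,2.2);b=g(s,5.5); h=330
cv2.imwrite("pics/c3.png",np.hstack([a[:h],b[:h]]))
```

```text
(no output)
```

View pics/c3.png

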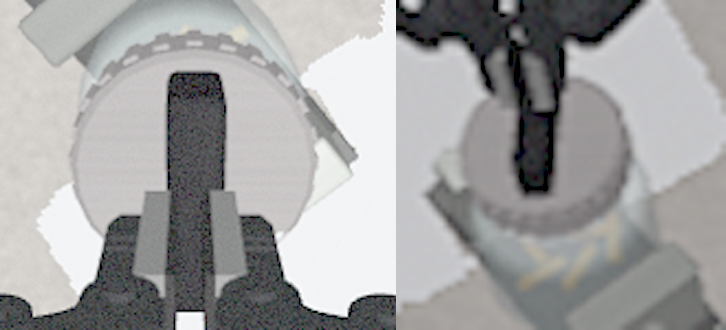

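Run:
```python
from workcell import r
from h import *
cal=r.get_calibration("wrist"); d=np.load("wrist2.npy")
o=r.observe(); th=np.radians(-32.15); ex=np.array([np.cos(th),np.sin(th)]); ey=np.array([-ex[1],ex[0]])
for v in (185,200,215,232,238,245,255,265,275,285):
    print(v,end=": ")
    for u in range(232,284,4):
        P=unproj(cal,[(u,v)],[d[v,u]])[0]; q=P[:2]-o["eef_pos"][:2]
        print("%d,%d,%d"%(1000*(q@ex),1000*(q@ey),1000*P[2]),end=" | ")
    print()
```

```text
185: 22,14,109 | 22,11,109 | 22,9,109 | 22,7,110 | 24,4,116 | 25,2,118 | 25,0,118 | 24,-1,116 | 72,2,292 | 24,-5,116 | 22,-8,109 | 22,-10,109 | 23,-12,110 | 
200: 13,14,109 | 14,11,109 | 14,9,110 | 14,7,109 | 21,4,134 | 21,2,133 | 21,0,134 | 22,-1,134 | 21,-3,134 | 21,-5,133 | 21,-7,132 | 14,-10,109 | 14,-13,109 | 
215: 4,14,109 | 4,12,109 | 5,9,110 | 4,7,109 | 14,4,134 | 14,2,135 | 14,0,134 | 14,-1,134 | 13,-3,134 | 14,-5,134 | 13,-7,132 | 4,-11,108 | 4,-13,109 | 
232: -5,14,108 | -5,12,109 | -5,9,109 | -5,7,110 | 5,4,135 | 5,2,134 | 5,0,135 | 5,-1,135 | 5,-3,135 | 5,-5,134 | -5,-8,109 | -5,-11,110 | -5,-13,109 | 
238: -9,14,109 | 11,9,155 | 11,8,156 | 11,6,156 | 11,4,155 | 1,2,134 | 1,0,134 | 1,-1,134 | 11,-2,156 | 11,-4,156 | 10,-6,154 | 11,-7,156 | -9,-13,109 | 
245: -14,14,109 | 11,9,162 | 11,7,162 | 11,6,163 | 11,4,162 | -1,2,135 | -2,0,134 | -2,-1,134 | 11,-2,163 | 11,-3,163 | 10,-5,162 | 11,-7,163 | -14,-13,108 | 
255: 7,11,165 | 11,9,172 | 11,7,172 | 11,5,172 | 11,4,172 | -7,2,135 | -7,0,135 | -7,-1,134 | 11,-1,172 | 11,-3,172 | 10,-5,171 | 11,-6,172 | 7,-8,165 | 
265: 11,10,180 | 12,8,181 | 11,7,181 | 11,5,180 | 11,4,181 | -14,2,133 | -13,0,134 | -13,-1,134 | 11,-1,181 | 11,-3,181 | 11,-4,180 | 12,-6,182 | 11,-7,181 | 
275: 12,9,190 | 11,8,187 | 11,6,188 | 11,5,188 | 10,4,186 | -19,2,135 | -19,0,135 | -19,-1,134 | 11,-1,188 | 11,-2,187 | 11,-4,187 | 10,-5,186 | 12,-6,190 | 
285: 13,9,196 | 12,7,196 | 12,6,195 | 7,5,187 | 7,4,188 | -25,2,134 | -25,0,134 | 72,2,292 | 7,-1,188 | 7,-2,188 | 12,-3,196 | 13,-5,197 | 12,-6,196 |
```

Run:
```python
from workcell import r
from h import *
# wrist view 1: right/left pad at eef z .195, width .71 ; use present camera pose shifted
o=r.observe(); cal=r.get_calibration("wrist"); R=cv2.Rodrigues(cal["rvec"])[0]; C=-R.T@cal["tvec"].ravel(); print("cam-eef",C-o["eef_pos"])
d=np.load("w1.npy"); dz=.1951-o["eef_pos"][2]
for p in [(336,244),(340,250),(345,262),(178,246),(172,260)]:
    P=unproj(cal,[p],[d[p[1],p[0]]])[0]; print(p,P-o["eef_pos"])
# scene view 2: points near fingers
cal=r.get_calibration("scene"); d=np.load("scene2.npy")
for p in [(177,206),(179,209),(184,207),(186,210),(187,213),(187,216),(184,216),(184,220),(185,228)]:
    P=unproj(cal,[p],[d[p[1],p[0]]])[0]; print(p,P.round(3))
```

```text
cam-eef [ 0.06287813 -0.0366649   0.17540089]
(336, 244) [-0.00737992 -0.03381762  0.04610692]
(340, 250) [-0.00744737 -0.03407227  0.05194358]
(345, 262) [-0.00735705 -0.0335539   0.06170652]
(178, 246) [0.02777365 0.02204267 0.04757955]
(172, 260) [0.02764357 0.02178563 0.05990159]
(177, 206) [ 0.508 -0.222  0.185]
(179, 209) [ 0.51  -0.221  0.176]
(184, 207) [ 0.516 -0.211  0.183]
(186, 210) [ 0.516 -0.209  0.17 ]
(187, 213) [ 0.517 -0.208  0.159]
(187, 216) [ 0.506 -0.207  0.132]
(184, 216) [ 0.505 -0.213  0.136]
(184, 220) [ 0.513 -0.218  0.134]
(185, 228) [ 0.524 -0.223  0.122]
```

Both cameras put the finger ends at z≈0.154, about 36 mm above the reported TCP of 0.1175. Force is near zero, so the fingers closed in the air above the bar. I'll trust the images: reopen, go lower in steps and check by camera and force.

Request:
{"method": "servo_tool", "body": {
  "rows": [
    {"dx": 0,"dy": 0,"dz": 0,"turn": 0,"hand": 4.5},
    {"dx": 0,"dy": 0,"dz": 0,"turn": 0,"hand": 4.5},
    {"dx": 0,"dy": 0,"dz": 0,"turn": 0,"hand": 4.5},
    {"dx": 0,"dy": 0,"dz": -0.8,"turn": 0,"hand": 4.5},
    {"dx": 0,"dy": 0,"dz": -0.8,"turn": 0,"hand": 4.5},
    {"dx": 0,"dy": 0,"dz": -0.6,"turn": 0,"hand": 4.5},
    {"dx": 0,"dy": 0,"dz": 0,"turn": 0,"hand": 4.5}
  ]
}}

```text
time_s: 4.3
eef_pos: [0.5012, -0.2089, 0.0925]
ee_rot: [0.961, -0.277, -0.004, 0.005]
contact_force: [0.0, -0.2, -0.4]
width: 0.527
```

```bash
cat > w.py <<'E'
import sys
from workcell import r
from h import *
o=r.observe(); q=o["ee_rot"]; yaw=2*np.arctan2(q[1],q[0]); print(o["time_s"],o["eef_pos"].round(4),"yaw",np.degrees(yaw).round(1),o["contact_force"].round(1),o["moment"].round(2),o["width"].round(3),o["joint_pos"].round(2))
cal=r.get_calibration("wrist"); im,d=r.camera("wrist"); cv2.imwrite(sys.argv[1],np.clip(255*(im[:,:,::-1]/255.)**.6,0,255).astype(np.uint8))
ex=np.array([np.cos(yaw),np.sin(yaw)]); ey=np.array([-ex[1],ex[0]])
ys,xs=np.mgrid[100:384:1,150:370:1]; ys=ys.ravel();xs=xs.ravel(); k=d[ys,xs]>0; ys=ys[k];xs=xs[k]
P=unproj(cal,np.c_[xs,ys],d[ys,xs]); Q=P[:,:2]-o["eef_pos"][:2]; X=Q@ex; Y=Q@ey; Z=P[:,2]
print("pad lowest:")
tip=(abs(X-11)<0)  # placeholder
for s,n in ((1,"L"),(-1,"R")):
    k=(abs(X-.011)<.0025)&(Y*s>0)&(Y*s<.05)&(Z>.113)
    # columns at sides, excluding bar
    k&=(abs(Y-.001)>.009)|(Z>.142)
    if k.sum(): print(n,k.sum(),"z",np.percentile(Z[k],[0,2,10]).round(4),"Y",np.percentile(Y[k],[5,95]).round(4))
g=im[ys,xs].max(1); k=(g<60)&(abs(X)<.05)&(abs(Y)<.02)&(Z>.12)&(Z<.1375)&(X>.012)
if k.sum(): print("bar visible n",k.sum(),"X",np.percentile(X[k],[1,99]).round(4),"Y",np.percentile(Y[k],[3,50,97]).round(4),"z",np.percentile(Z[k],[50,90]).round(4))
k=(g>90)&(abs(X-.025)<.015)&(abs(Y)<.03)&(Z>.09)&(Z<.118)
if k.sum(): print("lid top z",np.median(Z[k]).round(4))
E
python3 w.py pics/w3.png
```

```text
Traceback (most recent call last):
  File "w.py", line 4, in <module>
    o=r.observe(); q=o["ee_rot"]; yaw=2*np.arctan2(q[1],q[0]); print(o["time_s"],o["eef_pos"].round(4),"yaw",np.degrees(yaw).round(1),o["contact_force"].round(1),o["moment"].round(2),o["width"].round(3),o["joint_pos"].round(2))
                                                                                                                                                                                       ^^^^^^^^^^^^^^^^
AttributeError: 'float' object has no attribute 'round'
```

```bash
sed -i 's/o\["width"\].round(3)/round(o["width"],3)/' w.py; python3 w.py pics/w3.png
```

```text
4.3 [ 0.5012 -0.2089  0.0925] yaw -32.1 [ 0.  -0.2 -0.4] [ 0.03 -0.02 -0.04] 0.527 [-0.02 -0.09 -0.24  0.01 -1.43  1.03]
pad lowest:
L 3891 z [0.1286 0.136  0.1508] Y [0.0015 0.0319]
R 3638 z [0.1293 0.1363 0.1506] Y [-0.0314 -0.0014]
bar visible n 1255 X [0.0123 0.0259] Y [-0.0067 -0.0003  0.0057] z [0.1344 0.1354]
lid top z 0.1095
```

View pics/w3.png

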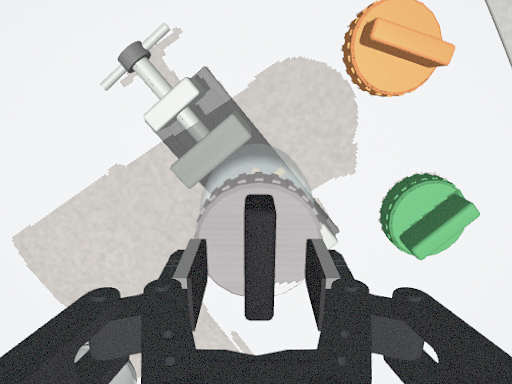

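The view shows the bar at (260,195)–(260,320), centred between the open pads, whose tips are at z≈0.129. Going 12 mm lower, then closing.

Request:
{"method": "servo_tool", "body": {
  "rows": [
    {"dx": -0.1,"dy": 0,"dz": -0.6,"turn": 0,"hand": 4.5},
    {"dx": 0,"dy": 0,"dz": -0.6,"turn": 0,"hand": 4.5},
    {"dx": 0,"dy": 0,"dz": 0,"turn": 0,"hand": 3},
    {"dx": 0,"dy": 0,"dz": 0,"turn": 0,"hand": 2},
    {"dx": 0,"dy": 0,"dz": 0,"turn": 0,"hand": 0.8},
    {"dx": 0,"dy": 0,"dz": 0,"turn": 0,"hand": 0.5},
    {"dx": 0,"dy": 0,"dz": 0,"turn": 0,"hand": 0.5}
  ]
}}

```text
time_s: 5.05
eef_pos: [0.5006, -0.2092, 0.0806]
ee_rot: [0.961, -0.277, -0.003, 0.005]
contact_force: [-0.3, 0.3, -0.7]
width: 0.147
```

```bash
python3 w.py pics/w4.png
```

```text
5.05 [ 0.5006 -0.2092  0.0806] yaw -32.1 [-0.3  0.3 -0.7] [ 0.1  -0.01 -0.01] 0.147 [-0.02 -0.09 -0.26  0.01 -1.41  1.03]
pad lowest:
L 3761 z [0.1164 0.1257 0.1469] Y [0.0015 0.0316]
R 3589 z [0.1167 0.1263 0.1472] Y [-0.0305 -0.0013]
bar visible n 1573 X [0.0122 0.0267] Y [-0.0052  0.0012  0.0075] z [0.1346 0.1357]
lid top z 0.1098
```

View pics/w4.png

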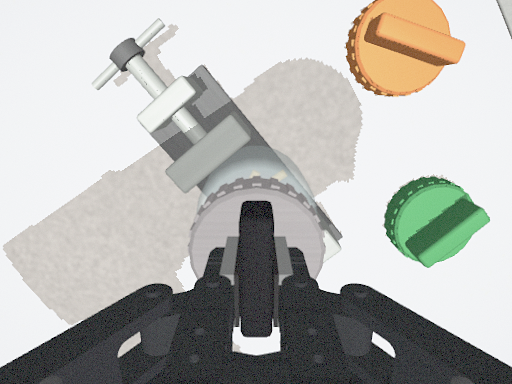

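The bar is held: opening 12.6 mm, pads either side of it at (230,260) and (282,260). Now turning anticlockwise without pressing.

Request:
{"method": "servo_tool", "body": {
  "rows": [
    {"dx": 0,"dy": 0,"dz": 0,"turn": 0.06,"hand": 0.5},
    {"dx": 0,"dy": 0,"dz": 0,"turn": 0.12,"hand": 0.5},
    {"dx": 0,"dy": 0,"dz": 0,"turn": 0.12,"hand": 0.5},
    {"dx": 0,"dy": 0,"dz": 0,"turn": 0.12,"hand": 0.5},
    {"dx": 0,"dy": 0,"dz": 0,"turn": 0.12,"hand": 0.5},
    {"dx": 0,"dy": 0,"dz": 0,"turn": 0,"hand": 0.5}
  ]
}}

```text
time_s: 5.7
eef_pos: [0.5006, -0.2091, 0.0807]
ee_rot: [1.0, -0.0, -0.002, 0.005]
contact_force: [-0.5, -0.7, -0.3]
width: 0.149
```

```bash
python3 w.py pics/w5.png
```

```text
5.7 [ 0.5006 -0.2091  0.0807] yaw -0.0 [-0.5 -0.7 -0.3] [ 0.07 -0.01 -0.02] 0.149 [-0.02 -0.1  -0.27  0.01 -1.41  1.59]
pad lowest:
L 3673 z [0.1173 0.1259 0.147 ] Y [0.0014 0.0313]
R 3590 z [0.1172 0.1259 0.146 ] Y [-0.0307 -0.0014]
bar visible n 1610 X [0.0122 0.0269] Y [-0.0054  0.0009  0.0074] z [0.1346 0.1356]
lid top z 0.1098
```

View pics/w5.png

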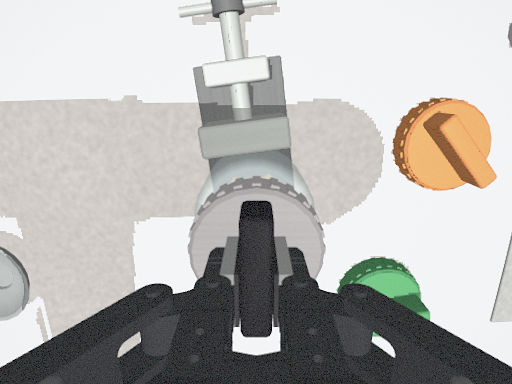

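The lid followed: bar vertical at (257,200–335), clamp screw still leaning about 7° left, from (240,100) to (228,5). Finishing the turn and lowering.

Request:
{"method": "servo_tool", "body": {
  "rows": [
    {"dx": 0,"dy": 0,"dz": 0,"turn": 0.06,"hand": 0.5},
    {"dx": 0,"dy": 0,"dz": 0,"turn": 0.06,"hand": 0.5},
    {"dx": 0,"dy": 0,"dz": -0.3,"turn": 0,"hand": 0.5},
    {"dx": 0,"dy": 0,"dz": -0.3,"turn": 0,"hand": 0.5},
    {"dx": 0,"dy": 0,"dz": -0.3,"turn": 0,"hand": 0.5}
  ]
}}

```text
time_s: 6.25
eef_pos: [0.5009, -0.2091, 0.0714]
ee_rot: [0.999, 0.052, -0.001, 0.005]
contact_force: [-0.6, 1.2, 8.5]
width: 0.152
```

```bash
python3 w.py pics/w6.png
```

```text
6.25 [ 0.5009 -0.2091  0.0714] yaw 5.9 [-0.6  1.2  8.5] [0.33 0.18 0.01] 0.152 [-0.02 -0.09 -0.28  0.01 -1.39  1.69]
pad lowest:
L 3498 z [0.1131 0.1202 0.1421] Y [0.0014 0.0314]
R 3395 z [0.1132 0.1203 0.1411] Y [-0.0308 -0.0013]
bar visible n 1397 X [0.0121 0.0268] Y [-0.0056  0.0008  0.0075] z [0.1257 0.1266]
lid top z 0.1006
```

View pics/w6.png

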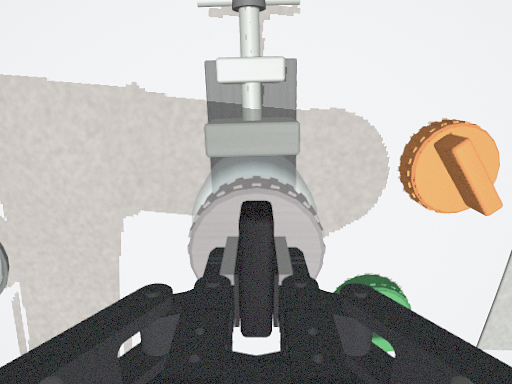

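It has dropped: lid top from 0.110 to 0.1006, bar along the clamp line, 8.5 N upward from the seat. Now clockwise, sinking about 0.5 mm per row.

Request:
{"method": "servo_tool", "body": {
  "rows": [
    {"dx": 0,"dy": 0,"dz": 0,"turn": -0.1,"hand": 0.5},
    {"dx": 0,"dy": 0,"dz": -0.04,"turn": -0.13,"hand": 0.5},
    {"dx": 0,"dy": 0,"dz": -0.05,"turn": -0.13,"hand": 0.5},
    {"dx": 0,"dy": 0,"dz": -0.05,"turn": -0.13,"hand": 0.5},
    {"dx": 0,"dy": 0,"dz": -0.05,"turn": -0.13,"hand": 0.5}
  ]
}}

```text
time_s: 6.8
eef_pos: [0.5014, -0.2091, 0.0696]
ee_rot: [0.963, -0.269, -0.002, 0.005]
contact_force: [-0.4, 0.7, 0.5]
width: 0.147
```

```bash
python3 w.py pics/w7.png
```

```text
6.8 [ 0.5014 -0.2091  0.0696] yaw -31.2 [-0.4  0.7  0.5] [ 0.2  -0.05 -0.06] 0.147 [-0.02 -0.09 -0.27  0.01 -1.39  1.04]
pad lowest:
L 3579 z [0.113  0.1198 0.1416] Y [0.0015 0.0317]
R 3363 z [0.1131 0.1204 0.1428] Y [-0.0307 -0.0013]
bar visible n 1297 X [0.0121 0.0264] Y [-0.0052  0.0011  0.0077] z [0.124  0.1249]
lid top z 0.099
```

View pics/w7.png

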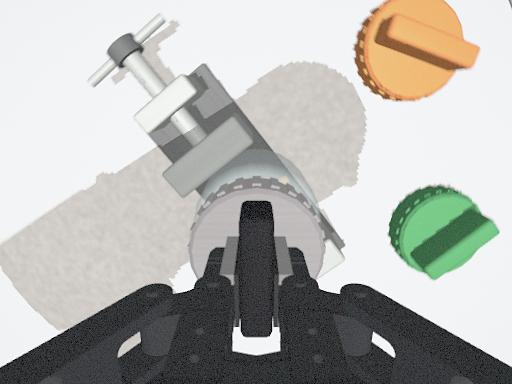

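The lid is in the thread and sinking (top 0.099), about 39° turned so far. Continuing.

Request:
{"method": "servo_tool", "body": {
  "rows": [
    {"dx": 0,"dy": 0,"dz": -0.05,"turn": -0.13,"hand": 0.5},
    {"dx": 0,"dy": 0,"dz": -0.05,"turn": -0.13,"hand": 0.5},
    {"dx": 0,"dy": 0,"dz": -0.05,"turn": -0.13,"hand": 0.5},
    {"dx": 0,"dy": 0,"dz": -0.05,"turn": -0.13,"hand": 0.5},
    {"dx": 0,"dy": 0,"dz": -0.03,"turn": -0.08,"hand": 0.5},
    {"dx": 0,"dy": 0,"dz": 0,"turn": -0.03,"hand": 0.5}
  ]
}}

```text
time_s: 7.45
eef_pos: [0.5007, -0.2103, 0.0686]
ee_rot: [0.826, -0.563, -0.004, 0.005]
contact_force: [-1.4, 0.3, 0.3]
width: 0.151
```

```bash
python3 w.py pics/w8.png
```

```text
7.45 [ 0.5007 -0.2103  0.0686] yaw -68.6 [-1.4  0.3  0.3] [ 0.14  0.35 -0.02] 0.151 [-0.02 -0.08 -0.27  0.   -1.39  0.4 ]
pad lowest:
L 3724 z [0.113  0.1198 0.1406] Y [0.0015 0.0323]
R 3369 z [0.1131 0.1203 0.143 ] Y [-0.0306 -0.0013]
bar visible n 1220 X [0.0121 0.0259] Y [-0.0049  0.0014  0.0076] z [0.123  0.1238]
lid top z 0.0979
```

View pics/w8.png

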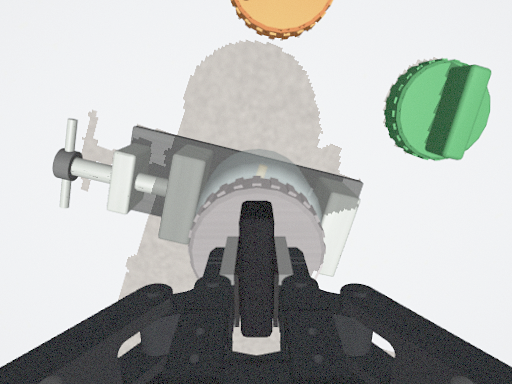

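About 76° turned, lid top at 0.098, which puts the lower edge near 76.5 mm. A last nudge to the stop, checking the moment.

Request:
{"method": "servo_tool", "body": {
  "rows": [
    {"dx": 0,"dy": 0,"dz": -0.08,"turn": -0.05,"hand": 0.5},
    {"dx": 0,"dy": 0,"dz": -0.08,"turn": -0.05,"hand": 0.5}
  ]
}}

```text
time_s: 7.7
eef_pos: [0.4993, -0.2105, 0.0686]
ee_rot: [0.798, -0.603, -0.005, 0.006]
contact_force: [-4.4, 2.8, 7.7]
width: 0.152
```

```bash
python3 w.py pics/w9.png
```

```text
7.7 [ 0.4993 -0.2105  0.0686] yaw -74.2 [-4.4  2.8  7.7] [0.99 1.74 0.92] 0.152 [-0.02 -0.08 -0.27  0.   -1.4   0.3 ]
pad lowest:
L 3806 z [0.1131 0.1195 0.14  ] Y [0.0015 0.0325]
R 3334 z [0.113  0.1209 0.1435] Y [-0.0305 -0.0013]
bar visible n 1197 X [0.0121 0.0259] Y [-0.0044  0.0019  0.0081] z [0.123  0.1238]
lid top z 0.0979
```

Stop reached: moment rose to 0.9 N m and there was no further sinking. Easing off, releasing and retreating straight up.

Request:
{"method": "servo_tool", "body": {
  "rows": [
    {"dx": 0.05,"dy": 0,"dz": 0.03,"turn": 0.02,"hand": 0.5},
    {"dx": 0,"dy": 0,"dz": 0,"turn": 0,"hand": 3},
    {"dx": 0,"dy": 0,"dz": 0,"turn": 0,"hand": 4.5},
    {"dx": 0,"dy": 0,"dz": 0,"turn": 0,"hand": 4.5},
    {"dx": 0,"dy": 0,"dz": 1,"turn": 0,"hand": 4.5},
    {"dx": 0,"dy": 0,"dz": 3,"turn": 0,"hand": 4.5},
    {"dx": 0,"dy": 0,"dz": 4,"turn": 0,"hand": 4.5},
    {"dx": 0,"dy": 0,"dz": 4,"turn": 0,"hand": 4.5},
    {"dx": 0,"dy": 0,"dz": 0,"turn": 0,"hand": 4.5}
  ]
}}

```text
time_s: 8.65
eef_pos: [0.4982, -0.2109, 0.1945]
ee_rot: [0.805, -0.593, -0.005, 0.007]
contact_force: [0.8, -0.1, 1.3]
width: 0.525
```

Run:
```python
from workcell import r
from h import *
o=r.observe(); print(o["time_s"],o["eef_pos"],o["contact_force"],o["width"])
cal=r.get_calibration("wrist"); im,d=r.camera("wrist"); im=im[:,:,::-1].copy(); cv2.imwrite("pics/w10.png",im)
m=barmask(im,(150,80,360,260),45); k,l,st,ce=cv2.connectedComponentsWithStats(m)
for i in range(1,k):
    if st[i,4]<200: continue
    ys,xs=np.where(l==i); P=unproj(cal,np.c_[xs,ys],d[ys,xs]); tp=abs(P[:,2]-.1245)<.006
    print(st[i],np.percentile(P[:,2],[5,50,95]),tp.sum())
    if tp.sum()<100: continue
    Q=onz(cal,np.c_[xs,ys][tp],.1245)[:,:2].astype(np.float32); print(cv2.minAreaRect(Q*1000))
# lid top plane
H,W=d.shape; ys,xs=np.mgrid[80:300,150:360]; ys=ys.ravel();xs=xs.ravel()
P=unproj(cal,np.c_[xs,ys],d[ys,xs]); k=(abs(P[:,2]-.098)<.006)&(np.hypot(P[:,0]-.5,P[:,1]+.209)<.03); P=P[k]
A=np.c_[P[:,:2],np.ones(len(P))]; c=np.linalg.lstsq(A,P[:,2],rcond=None)[0]; print("plane tilt deg",np.degrees(np.hypot(c[0],c[1])),"z",c@[.5,-.209,1],len(P))
```

```text
8.65 [ 0.4981734  -0.21092268  0.19449165] [ 0.81217033 -0.0995223   1.32266922] 0.5253913691950064
[ 244  154   19   74 1233] [0.11681087 0.12276572 0.12397812] 1161
((499.6280822753906, -209.41091918945312), (12.974512100219727, 54.50675964355469), 18.858137130737305)
plane tilt deg 0.06095458025341492 z 0.09801058039509346 2794
```

View pics/w10.png

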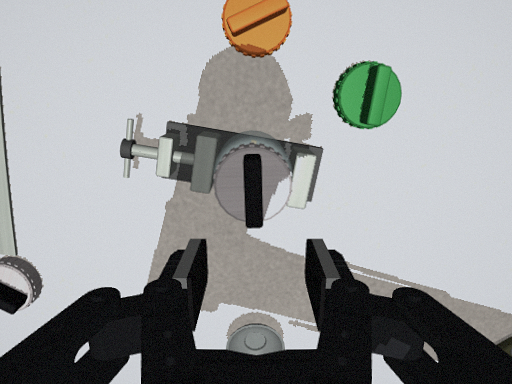

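The released lid sits level on the jar. Its bar at (253,155–227) is about 78° from the clamp line and the gripper is clear. Handing in.

```bash
python3 -c "
from workcell import r
print(r.close_job())"
```

```text
the job is handed in; nothing more can be done
None
```

The lid is screwed down to its stop on the clamped jar, released, and the job is handed in at about 8.7 s. The hand-in reported no verdict. I gripped it by its finger bar and turned it back about 38° until it dropped roughly 9 mm into the thread start. I then turned it about 80° clockwise in the same grip until the moment rose to 0.9 N m.

- **Final lid position:** the last wrist-camera check put the top at 98.0 mm, so the lower edge is about 76 mm up. It is level to 0.1°, the bar is about 78° from the clamp line, and the gripper is clear. The centre is at (0.4996, −0.2094), within about 1 mm of the starting wrist-camera fix. I did not measure the jar's own axis separately.
- **Check that failed:** the first grasp closed on air. Both cameras showed the finger ends about 36 mm above the reported TCP. I went by the images, lowered the gripper further, and the second grip held, with no sign that the lid had moved.
- **Measurements that disagreed:** the top and scene cameras placed the bar about 7 mm apart, so I used the wrist camera, which fell between them.
- **Not re-measured:** I did not check the closed jar's position at the end. The arm passed above its height and the force readings showed no knock on the way.

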